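# Read out the logger at the back of the hook

## Robot

A 6-joint arm with a two-finger parallel gripper is mounted at the origin on the work surface. World frame = base frame: x ahead of the robot, y to its left, z up, the work surface at z = 0. Lengths are in mm, angles in rad, forces in N, time in s.
With the tool pointing down it reaches from about 300 to 875 mm from the base axis. Payload 4.2 kg.
Tool frame: the origin (TCP) lies midway between the tips of the shut fingers; the grasp point (between the pads) lies 19 mm behind it; x points along the fingers, y is the direction in which the jaws open and shut, and the axes are right-handed (so a half turn about x gives the same grasp; the last joint's range is limited). The gripper opens to 85 mm and grips with 20 to 120 N. Pads are 22 mm wide; open, the fingers measure 114 mm over their backs; the gripper's body (76 mm by 85 mm) begins 54 mm behind the grasp point. The pads swing forward as they close: fully open they stand 13 mm farther back than shut.
Start: joints at [-1.286, 0.32, 1.565, -0, 1.257, -0.02], TCP at [172.562, -548.511, 231.338] pointing down, gripper open.
Joint ranges: [-3.11, 3.11], [-0.84, 2.01], [0.21, 2.61], [-1.34, 4.49], [0.05, 2.63], [-2.56, 2.56]. Speed limits (rad/s): [2.57, 2.57, 3.14, 3.14, 3.14, 3.14].

## Interface

Orientations are given as a unit quaternion [x, y, z, w].
In Python, from bench import manip gives the robot as it stands.
- The arm moves only by the tool servo_tool, never from a script. Its argument "series" is a list of rows, each a list of 7 numbers: the shift along the world's x, y, z in m, then the turn, a rotation vector about the world's x, y, z in degrees, then the finger opening in m, from 0 to 0.0854. A call has 1 to 8 rows; each row shifts and turns the commanded pose from where the row before left it; what a row does not reach is not made up. A row lasts 1/8 s, in which the tool goes at most 62.5 mm and 10.7 degrees, less where a joint would pass 70% of its speed; a pose out of reach is approached as far as the arm can. A call with a gripper value outside its range is refused whole. The fingers move at their own pace and stop on an object; "force" is the grip in N (left out, the last holds). Time passes only in rows, so rows that do not move let the fingers close. It gives the time, the measured TCP pose, the force and the opening at its end, in the units of the state.
- manip.sense(): the state, without advancing time (a new reading comes with each control period).
- manip.get_image(name): name is "scene" or "top"; returns (picture, depth): 384x512x3 uint8, blue, green, red; 384x512 float32, mm along the optical axis (not along the pixel's ray), 0 where there is no reading.
- manip.camera_model(name): a dict with "fx", "fy", "cx", "cy" (pixels), "k1" (the pictures are not rectified: a ray, as slopes to the right and down, at radius r is drawn at 1 + k1 r^2 times it, then the intrinsics apply), "R" (3x3) and "t" (3): a world point X has camera coordinates R X + t. Camera axes: x right, y down, z forward; pixel columns grow to the right and rows downward; lengths in mm; the calibration is good to about 2 mm. A picture is of the moment at which its call begins. camera_model takes no time and is no camera call.
- manip.hand_in(): hands the job in, once; it reports no verdict.
The state is a dict: "time": time; "joint_pos": joint angles; "joint_vel": joint speeds; "joint_efforts": joint torques, N m; "eef_pos": TCP position; "eef_rot": TCP orientation; "force": force on the tool from outside, world axes, zero at the start; "wrist_torque": the same for the moment, N m; "width": opening from 0.0 (shut) to 1.0 (fully open).
Only numpy, scipy, OpenCV 4.12 (cv2) and the standard library are available. Lean on these libraries where they do the work, as an engineer would, in place of code of your own. Each camera call takes 0.05 s, during which the arm holds its last target. There are 200 camera calls.

## Task

The climate logger at the very back of the crowded hook is due for read-out: hang the loggers in front of it on the spare hook, push the rear one straight down into the read-out cradle until it stands fully home with both spring clips snapped into its side notches, and then press the cradle's start button. Afterwards hang the other loggers back on the hook they came from, and leave the other things on the bench where they lie.

Things in the scene. Friction and masses are not known exactly. Their poses are not given: they have to be found in the camera images.
- full_hook: hook that holds all the loggers at the start: level round steel prong, 8 mm thick, running 160 mm from a rail along this body's -x; the end turns up: outermost point 172 mm out, 16 mm above the centre line (raise a bail over 12 and under 33 mm to pass). Origin: prong's centre line at the rail, 240 mm above the bench; z up. The rail bar runs along y, its top 13 mm above the prong's centre line
- spare_hook: spare hook, empty at the start: same shape, height and axes as full_hook, on the same rail, 190 to 340 mm to its left or right. Both are fixed
- logger_rear: white climate logger hung by its bail: case 60 mm wide (y), 20 thick (x), 70 tall, 0.16 kg; on top a bail of flat steel strap, 44 mm wide outside (y), 12 deep (x), strap 5 thick, top 116 mm above the underside; grip it across the bail's two uprights. Origin: centre of the underside, z up. Rearmost on full_hook, 36 mm from the rail; the one to read out
- logger_rear_bail (a point): centre of the underside of the rear logger's bail top, 111 mm above the case's underside (window below it 34 mm wide, 41 high); hung, it lies on the prong, 4 mm above the centre line. Case ends are chamfered below: 40 mm wide at the foot, 60 from 16 mm up; a notch 6 mm deep in each narrow side, 24 to 38 mm above the underside, takes a clip's nose
- logger_1: climate logger, same sizes, bail and origin as logger_rear; hangs in front of it on full_hook, about 68 mm from the rail (2 or 3 of the three are there; None from the start: absent)
- logger_1_bail (a point): centre of the underside of logger_1's bail top, 111 mm above the case's underside; hung, it lies on the prong, 4 mm above the prong's centre line
- logger_2: climate logger, same sizes, bail and origin as logger_rear; hangs in front of it on full_hook, about 100 mm from the rail (2 or 3 of the three are there; None from the start: absent)
- logger_2_bail (a point): centre of the underside of logger_2's bail top, 111 mm above the case's underside; hung, it lies on the prong, 4 mm above the prong's centre line
- logger_3: climate logger, same sizes, bail and origin as logger_rear; hangs in front of it on full_hook, about 132 mm from the rail (2 or 3 of the three are there; None from the start: absent)
- logger_3_bail (a point): centre of the underside of logger_3's bail top, 111 mm above the case's underside; hung, it lies on the prong, 4 mm above the prong's centre line
- cradle: grey read-out cradle, loose on the bench, 1.5 kg: plinth 195 x 110 x 18 mm from x = -125 to +70 mm. Origin: on the bench below the slot, z up. At its -x end a console 40 mm high with the start button. The logger stands upright in the slot, its 60 mm width along the cradle's y, either way round
- cradle_seat (a point): centre of the slot's floor, 18 mm above the bench, for the centre of the logger's underside; axes as the cradle's. Guide walls 25 mm apart across x, 14 high, flared to 27. Two sprung clip leaves across y: noses 51 mm apart, 31 above the floor, flared to 46 high; pushing the logger down takes 8 to 15 N, noses spread and snap into its notches at the floor
- clip_left (a joint): clip leaf at the cradle's +y side: 0 rad sprung in, grows as it is spread outwards; about 0.15 while the logger's foot passes it
- clip_right (a joint): clip leaf at the cradle's -y side, likewise
- start_button (a joint): round grey push button, 22 mm across, on the console: 0 m up, 0.006 m fully pressed, which takes 5 N; springs back
- start_button_top (a point): centre of the button's top, 92 mm from the slot towards the cradle's -x, about 62 mm above the bench
- hammer: hammer lying on the bench, 270 mm long, wooden handle; not part of the job, to be left alone
- karabiner: oval aluminium karabiner lying flat, 90 x 58 mm, 10 mm thick; not part of the job, to be left alone
- piton: flat steel rock piton lying on the bench, about 140 mm long, 30 mm tall at its eye; not part of the job, to be left alone
- brush: dusting brush lying on the bench, 190 mm long; not part of the job, to be left alone
- tape_roll: roll of paper tape lying flat, 90 mm across, 24 mm tall; not part of the job, to be left alone
- jar: small glass jar standing, 52 mm across, 62 mm tall; not part of the job, to be left alone
There are look-alikes about, which are no part of the job. Leave any turquoise look-alike of the logger_3 alone. What is shaped like the logger_rear but purple is not meant.

How it is judged:
By the outcome, as a careful person would: the job done as asked, in the order asked, and still so for the second after the job is handed in, with the robot touching nothing.
Of logger_1, logger_2, logger_3 only 2 to 3 are there at a start; the rules pass over those that are not, and their reading is None.
At some moment in a run one of cradle may be knocked a few centimetres aside while the robot is not near it.
It also fails if it takes over 208 s, if anything falls off the work surface, if the arm or the gripper's body presses on something with over 40 N, if the wrist force passes 120 N, or if a joint passes its speed limit or range.

## Working session

There is one attempt and no reset: what is moved stays moved. The work goes in short steps, Python scripts to look and compute and a tool call to move; the robot and the scene stay as the last step left them, time stands still between calls to the robot, and variables do not carry over. Pictures are saved under pics/ and viewed, about 12 in all and at most 16, crops included, and the job is handed in when it is done.

Besides the shell and the picture viewer there is one more tool, called after "Emit:" in YAML: its name, and indented under it one key for each argument. servo_tool: Moves the arm, as the interface text tells. Its arguments: {"type":"object","properties":{"series":{"type":"array"},"force":{"type":"number"}},"required":["series"]}

```bash
ls; mkdir -p pics; python3 - <<'E'
from bench import manip
import cv2,numpy as np
for n in("scene","top"):
    p,d=manip.get_image(n); cv2.imwrite(f"pics/{n}0.png",p); np.save(f"pics/{n}0.npy",d)
    m=manip.camera_model(n); print(n,{k:np.round(v,3).tolist() for k,v in m.items()})
print(manip.sense())
E
```

```text
pics
scene {'fx': 449.115, 'fy': 449.115, 'cx': 249.115, 'cy': 187.524, 'k1': -0.171, 'R': [[-0.539, 0.842, 0.015], [0.696, 0.455, -0.556], [-0.475, -0.289, -0.831]], 't': [332.948, -271.303, 1776.495]}
top {'fx': 347.797, 'fy': 347.797, 'cx': 252.888, 'cy': 191.441, 'k1': -0.058, 'R': [[0.027, -1.0, 0.01], [-0.994, -0.028, -0.108], [0.108, -0.007, -0.994]], 't': [-33.582, 595.63, 907.617]}
{'time': 0.1, 'joint_pos': array([-1.28596951e+00,  3.20241635e-01,  1.56552675e+00,  2.06064358e-05,
        1.25738903e+00, -2.00137006e-02]), 'joint_vel': array([-2.74135843e-03, -1.87033430e-03, -2.96436756e-03, -1.15068196e-03,
       -4.86896553e-05,  1.68372638e-04]), 'joint_efforts': array([ 5.01923751e-04, -4.16409481e+01, -2.34704858e+01, -2.94186793e-05,
        4.90234816e-03,  8.96370636e-06]), 'eef_pos': array([ 172.46570953, -548.09851021,  230.57023572]), 'eef_rot': array([-0.6988429 , -0.10790761,  0.69897524, -0.10680901]), 'force': array([-0.01942967,  0.48300926, -0.96819156]), 'wrist_torque': array([-0.02274694,  0.03042382, -0.08429646]), 'width': 1.001983387014375}
```

View pics/scene0.png

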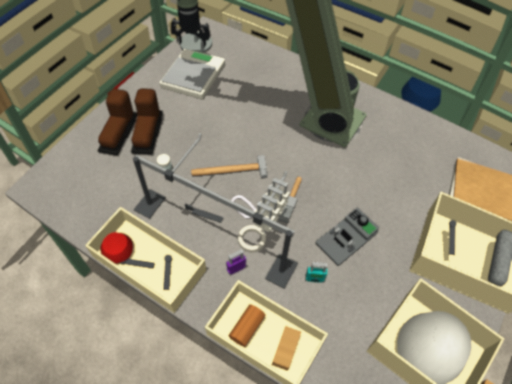

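View pics/top0.png

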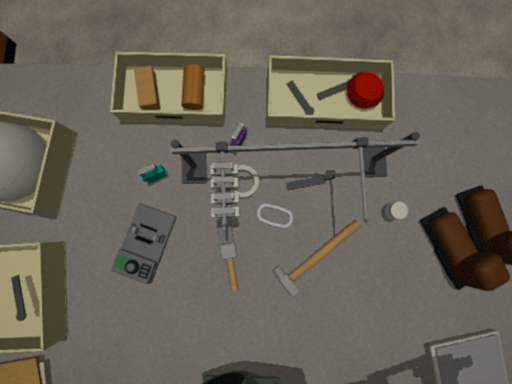

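```bash
cat > h.py <<'E'
import numpy as np,cv2
from bench import manip
from scipy.spatial.transform import Rotation as Ro
def K(m): return np.array([[m["fx"],0,m["cx"]],[0,m["fy"],m["cy"]],[0,0,1]],float), np.array([m["k1"],0,0,0,0.])
def rays(n,uv):
    m=manip.camera_model(n); k,dc=K(m)
    s=cv2.undistortPoints(np.float64(uv).reshape(-1,1,2),k,dc).reshape(-1,2)
    R=np.array(m["R"]);t=np.array(m["t"]); return np.c_[s,np.ones(len(s))],R,t
def world(n,uv,depth):
    r,R,t=rays(n,uv); return (r*np.reshape(depth,(-1,1))-t)@R
def atz(n,uv,z):
    r,R,t=rays(n,uv); c=-t@R; d=r@R; return c+d*((z-c[2])/d[:,2:3])
def proj(n,X):
    m=manip.camera_model(n);k,dc=K(m);R=np.array(m["R"]);t=np.array(m["t"],float)
    return cv2.projectPoints(np.float64(X).reshape(-1,1,3),cv2.Rodrigues(R)[0],t,k,dc)[0].reshape(-1,2)
def cloud(n,d):
    v,u=np.mgrid[:384,:512]; return world(n,np.c_[u.ravel(),v.ravel()],d.ravel()).reshape(384,512,3)
def snap(n,tag):
    p,d=manip.get_image(n); cv2.imwrite(f"pics/{n}{tag}.png",p); np.save(f"pics/{n}{tag}.npy",d); return p,d
E
python3 - <<'E'
from h import *
p=cv2.imread("pics/top0.png"); d=np.load("pics/top0.npy"); W=cloud("top",d)
a=cv2.resize(p[135:260,200:260],None,fx=4.6,fy=4.6,interpolation=3)
b=cv2.resize(p[195:290,100:185],None,fx=5.8,fy=5.8,interpolation=3)[:575]
a=a[:575]; h=min(len(a),len(b)); cv2.imwrite("pics/c1.png",np.hstack([a[:h],b[:h]]))
for nm,(r0,r1,c0,c1) in dict(rail=(140,155,225,360)).items():
    w=W[r0:r1,c0:c1].reshape(-1,3); w=w[(w[:,2]>235)&(w[:,2]<280)]; print(nm,len(w),w.mean(0)); 
    pf=np.polyfit(w[:,1],w[:,0],1); print(pf, np.percentile(w[:,2],[5,50,95]))
w=W[160:225,355:370].reshape(-1,3); w=w[(w[:,2]>225)&(w[:,2]<275)]; print("spare",len(w),w.mean(0),np.polyfit(w[:,0],w[:,1],1),w[:,0].min(),w[:,0].max())
# bail tops
w=W[158:222,208:243].reshape(-1,3); s=w[(w[:,2]>235)&(w[:,2]<275)]; print("bails",len(s)); print(np.round(s[np.argsort(s[:,0])][::4],0).tolist())
q=manip.sense(); print(Ro.from_quat(q['eef_rot']).as_matrix().round(3))
E
```

```text
rail 769 [671.44364471 -95.6598929  249.49819379]
[-6.44907332e-02  6.65274468e+02] [237.71842407 251.55030693 255.03507555]
spare 259 [ 578.75933434 -249.57006073  243.0885444 ] [ 6.52313119e-02 -2.87323291e+02] 511.4514725506562 647.8971966721044
bails 662
[[510.0, 47.0, 243.0], [512.0, 47.0, 244.0], [514.0, 47.0, 243.0], [516.0, 45.0, 244.0], [518.0, 47.0, 242.0], [520.0, 45.0, 244.0], [522.0, 48.0, 242.0], [524.0, 48.0, 242.0], [526.0, 64.0, 248.0], [526.0, 60.0, 248.0], [526.0, 54.0, 246.0], [526.0, 39.0, 252.0], [527.0, 33.0, 245.0], [528.0, 66.0, 249.0], [528.0, 58.0, 249.0], [528.0, 47.0, 249.0], [529.0, 43.0, 247.0], [529.0, 35.0, 248.0], [529.0, 25.0, 249.0], [530.0, 60.0, 250.0], [530.0, 51.0, 249.0], [531.0, 45.0, 247.0], [531.0, 35.0, 249.0], [531.0, 27.0, 248.0], [532.0, 64.0, 247.0], [532.0, 56.0, 247.0], [532.0, 45.0, 250.0], [533.0, 33.0, 250.0], [533.0, 27.0, 248.0], [534.0, 62.0, 249.0], [534.0, 54.0, 250.0], [535.0, 43.0, 250.0], [535.0, 39.0, 246.0], [535.0, 33.0, 248.0], [536.0, 62.0, 249.0], [536.0, 58.0, 248.0], [537.0, 46.0, 248.0], [537.0, 37.0, 248.0], [537
[... 2184 characters left out ...]
.0, 249.0], [624.0, 68.0, 248.0], [624.0, 55.0, 249.0], [625.0, 57.0, 248.0], [625.0, 49.0, 247.0], [625.0, 40.0, 247.0], [626.0, 68.0, 249.0], [626.0, 55.0, 250.0], [627.0, 47.0, 249.0], [627.0, 40.0, 248.0], [627.0, 32.0, 249.0], [628.0, 74.0, 249.0], [628.0, 51.0, 250.0], [629.0, 55.0, 249.0], [629.0, 45.0, 249.0], [629.0, 41.0, 248.0], [629.0, 43.0, 246.0], [630.0, 66.0, 249.0], [631.0, 59.0, 249.0], [631.0, 62.0, 248.0], [631.0, 47.0, 247.0], [631.0, 36.0, 248.0], [633.0, 38.0, 252.0], [634.0, 43.0, 247.0], [634.0, 54.0, 242.0], [636.0, 54.0, 242.0], [639.0, 56.0, 240.0], [641.0, 56.0, 242.0], [643.0, 50.0, 241.0]]
[[-0.     0.3   -0.954]
 [ 0.002 -0.954 -0.3  ]
 [-1.    -0.002 -0.   ]]
```

View pics/c1.png

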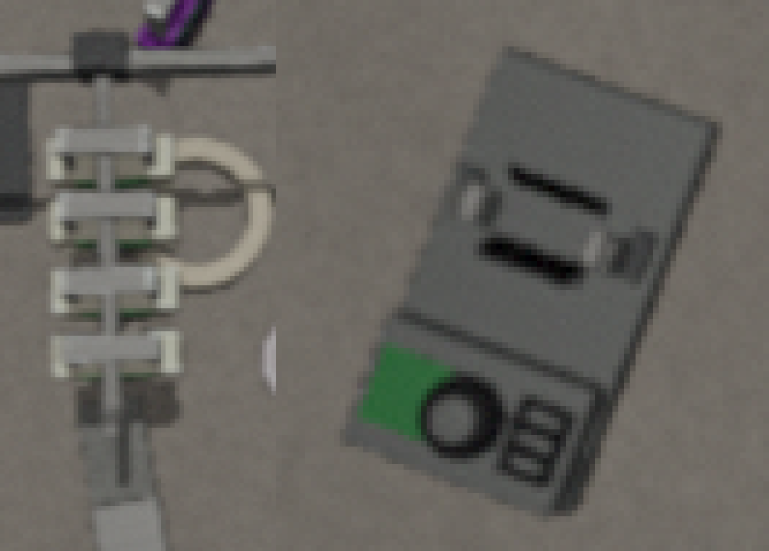

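```bash
python3 - <<'E'
from h import *
p=cv2.imread("pics/top0.png"); d=np.load("pics/top0.npy"); W=cloud("top",d)
B=W[155:222,205:245].reshape(-1,3); B=B[(B[:,2]>243)&(B[:,2]<256)]
ex=np.array([.998,.065,0]);ey=np.array([-.065,.998,0])
for x0 in (532,563,597,627):
    s=B[(abs((B-[x0,48,0])@ex)<9)]; u=s@ex;v=s@ey
    c=ex*(np.percentile(u,2)+np.percentile(u,98))/2+ey*(np.percentile(v,2)+np.percentile(v,98))/2
    q=s[abs(s[:,1]-48)>8]; print(x0,len(s),c.round(1),s.mean(0).round(1),np.ptp(v).round(1),np.ptp(u).round(1),"yaw",np.degrees(np.polyfit(q[:,1],q[:,0],1)[0]).round(1))
print("prong full",np.polyfit(*[ (lambda s:s[:,i])(W[215:245,215:240].reshape(-1,3)[(W[215:245,215:240].reshape(-1,3)[:,2]>232)]) for i in (0,1)],1))
for nm,uv,z in [("w1",(148.6,227.8),32),("w2",(144.1,239.5),32),("cl",(134.7,229.5),62),("cr",(157.2,237.6),62),("btn",(132.1,266.9),62)]:
    u,v=map(int,np.round(uv)); print(nm,atz("top",[uv],z).round(1),"depth:",W[v-1:v+2,u-1:u+2].reshape(-1,3).round(0)[::2].tolist())
# plinth top and console top fit
C=W[195:290,100:185].reshape(-1,3)
for lo,hi in((14,23),(36,45)):
    s=C[(C[:,2]>lo)&(C[:,2]<hi)]; r=cv2.minAreaRect(np.float32(s[:,:2])); print(lo,len(s),r,s.mean(0))
# two-view check: spare tip/prong proj to scene, rail etc
P,D=cv2.imread("pics/scene0.png"),np.load("pics/scene0.npy"); S=cloud("scene",D)
b=S[170:225,250:300].reshape(-1,3); b=b[(b[:,2]>244)&(b[:,2]<256)&(b[:,0]<645)]; print(len(b)); 
for x0 in (532,563,597,627):
    s=b[abs(b[:,0]-x0)<9]; print(x0,len(s),s.mean(0) if len(s) else '')
C=S[205:265,310:385].reshape(-1,3)
for lo,hi in((14,23),(36,45)):
    s=C[(C[:,2]>lo)&(C[:,2]<hi)]; r=cv2.minAreaRect(np.float32(s[:,:2])); print(lo,len(s),r)
E
```

```text
532 128 [532.6  45.4   0. ] [531.8  45.6 248.2] 41.9 16.7 yaw -2.8
563 134 [562.6  47.5   0. ] [562.4  47.3 248.2] 43.9 14.9 yaw -2.5
597 127 [596.6  49.8   0. ] [596.2  49.9 248.2] 42.2 13.6 yaw -3.3
627 129 [626.3  51.1   0. ] [626.2  51.5 248. ] 44.1 14.1 yaw -4.3
prong full [0.06781624 9.19303927]
w1 [[490.4 260.   32. ]] depth: [[492.0, 258.0, 46.0], [493.0, 253.0, 42.0], [490.0, 256.0, 42.0], [487.0, 261.0, 35.0], [487.0, 254.0, 40.0]]
w2 [[458.9 270.3  32. ]] depth: [[460.0, 272.0, 37.0], [460.0, 268.0, 32.0], [458.0, 267.0, 42.0], [455.0, 270.0, 42.0], [455.0, 265.0, 41.0]]
cl [[485.  287.4  62. ]] depth: [[486.0, 292.0, 54.0], [486.0, 299.0, 18.0], [483.0, 301.0, 19.0], [481.0, 293.0, 49.0], [481.0, 298.0, 19.0]]
cr [[466.  227.5  62. ]] depth: [[467.0, 234.0, 50.0], [468.0, 225.0, 64.0], [465.0, 228.0, 62.0], [462.0, 231.0, 61.0], [461.0, 233.0, 33.0]]
btn [[389.  288.7  62. ]] depth: [[391.0, 291.0, 62.0], [391.0, 286.0, 63.0], [389.0, 289.0, 61.0], [386.0, 292.0, 60.0], [386.0, 288.0, 57.0]]
14 1666 ((450.4980163574219, 274.6785583496094), (111.26325988769531, 192.86790466308594), 71.23394012451172) [478.04481437 262.55426199  17.46503453]
36 839 ((427.4969787597656, 282.69232177734375), (103.78943634033203, 144.05499267578125), 72.45997619628906) [398.70097424 290.57119791  40.02646729]
304
532 62 [533.81615731  48.95238674 248.98754558]
563 65 [564.34749468  51.01142666 249.09892376]
597 67 [598.95850585  53.21955595 249.43961814]
627 70 [628.59949219  55.36479172 249.07198286]
14 884 ((454.740234375, 277.350341796875), (109.2651138305664, 193.23397827148438), 71.6968994140625)
36 394 ((429.5999755859375, 286.4665222167969), (104.39781188964844, 143.53724670410156), 73.51273345947266)
```

Emit:
servo_tool:
  series:
    - [0.0225, 0.037, 0.01, 0, 0, -1.725, 0.0854]
    - [0.0225, 0.037, 0.01, 0, 0, -1.725, 0.0854]
    - [0.0225, 0.037, 0.01, 0, 0, -1.725, 0.0854]
    - [0.0225, 0.037, 0.01, 0, 0, -1.725, 0.0854]
    - [0.0225, 0.037, 0.01, 0, 0, -1.725, 0.0854]
    - [0.0225, 0.037, 0.01, 0, 0, -1.725, 0.0854]
    - [0.0225, 0.037, 0.01, 0, 0, -1.725, 0.0854]
    - [0.0225, 0.037, 0.0, 0, 0, -1.725, 0.0854]

```text
time: 1.1
eef_pos: [353.3, -251.4, 301.9]
eef_rot: [0.707, 0.022, -0.706, 0.022]
force: [0.2, 0.1, 0.4]
width: 1.0
```

Emit:
servo_tool:
  series:
    - [0.0225, 0.037, 0, 0, 0, 0, 0.0854]
    - [0.0225, 0.037, 0, 0, 0, 0, 0.0854]
    - [0.0225, 0.037, 0, 0, 0, 0, 0.0854]
    - [0.0225, 0.037, 0, 0, 0, 0, 0.0854]
    - [0.0225, 0.037, 0, 0, 0, 0, 0.0854]
    - [0.0225, 0.037, 0, 0, 0, 0, 0.0854]
    - [0.0225, 0.037, 0, 0, 0, 0, 0.0854]
    - [0, 0, 0, 0, 0, 0, 0.0854]

```text
time: 2.1
eef_pos: [510.9, 8.6, 300.4]
eef_rot: [-0.706, -0.024, 0.707, -0.024]
force: [-0.0, -0.5, -0.3]
width: 1.004
```

Emit:
servo_tool:
  series:
    - [0.011, 0.019, 0, 0, 0, 0, 0.0854]
    - [0.011, 0.0195, 0, 0, 0, 0, 0.0854]
    - [0, 0, -0.02, 0, 0, 0, 0.0854]
    - [0, 0, -0.02, 0, 0, 0, 0.0854]
    - [0, 0, -0.02, 0, 0, 0, 0.0854]
    - [0, 0, -0.02, 0, 0, 0, 0.0854]
    - [0, 0, -0.01, 0, 0, 0, 0.0854]
    - [0, 0, 0, 0, 0, 0, 0.0854]

```text
time: 3.1
eef_pos: [532.0, 45.2, 210.9]
eef_rot: [-0.706, -0.023, 0.707, -0.023]
force: [-0.6, 0.2, 0.5]
width: 1.001
```

```bash
python3 - <<'E'
from h import *
for n in("scene","top"): snap(n,"1")
p=cv2.imread("pics/scene1.png"); q=cv2.imread("pics/top1.png")
a=cv2.resize(p[160:260,220:320],(400,400),interpolation=3);b=cv2.resize(q[130:250,180:300],(400,400),interpolation=3)
cv2.imwrite("pics/c2.png",np.hstack([a,b])); s=manip.sense(); print(s["eef_pos"],s["force"],s["joint_pos"])
E
```

```text
[532.63478806  45.14146464 212.024298  ] [ 0.26113181 -0.00842837  0.69568361] [ 6.30604348e-02  2.68948325e-01  1.68827498e+00 -4.81393475e-05
  1.18306417e+00  1.56997296e+00]
```

View pics/c2.png

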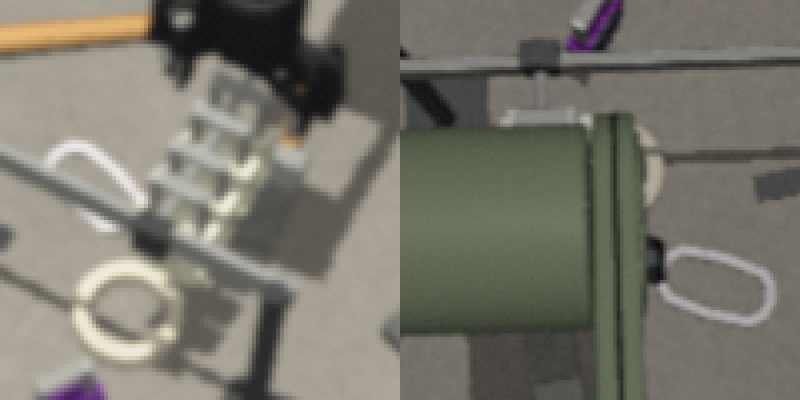

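Emit:
servo_tool:
  series:
    - [0, 0, 0, 0, 0, 0, 0.03]
    - [0, 0, 0, 0, 0, 0, 0.03]
    - [0, 0, 0, 0, 0, 0, 0.03]
    - [0, 0, 0, 0, 0, 0, 0.03]
    - [0, 0, 0, 0, 0, 0, 0.03]
    - [0, 0, 0.007, 0, 0, 0, 0.03]
    - [0, 0, 0.008, 0, 0, 0, 0.03]
    - [0, 0, 0.008, 0, 0, 0, 0.03]
  force: 50

```text
time: 4.2
eef_pos: [532.0, 44.9, 234.7]
eef_rot: [-0.707, -0.023, 0.707, -0.023]
force: [0.4, 0.0, -0.7]
width: 0.51
```

Emit:
servo_tool:
  series:
    - [-0.02, -0.0013, 0, 0, 0, 0, 0.03]
    - [-0.03, -0.002, 0, 0, 0, 0, 0.03]
    - [-0.03, -0.002, 0, 0, 0, 0, 0.03]
    - [0, 0, 0, 0, 0, 0, 0.03]
    - [0.002, -0.03, 0, 0, 0, 0, 0.03]
    - [0.002, -0.043, 0, 0, 0, 0, 0.03]
    - [0.002, -0.043, 0, 0, 0, 0, 0.03]
    - [0.002, -0.043, 0, 0, 0, 0, 0.03]

```text
time: 5.2
eef_pos: [461.1, -121.0, 234.7]
eef_rot: [0.707, 0.022, -0.706, 0.023]
force: [0.8, -0.0, -1.8]
width: 0.508
```

Emit:
servo_tool:
  series:
    - [0.002, -0.043, 0, 0, 0, 0, 0.03]
    - [0.002, -0.043, 0, 0, 0, 0, 0.03]
    - [0.003, -0.035, 0, 0, 0, 0, 0.03]
    - [0, -0.016, 0, 0, 0, 0, 0.03]
    - [0, 0, 0, 0, 0, 0, 0.03]
    - [0, 0, 0, 0, 0, 0, 0.03]

```text
time: 5.95
eef_pos: [467.1, -255.2, 234.3]
eef_rot: [-0.707, -0.023, 0.707, -0.023]
force: [-0.2, -0.4, -1.5]
width: 0.507
```

```bash
python3 - <<'E'
from h import *
for n in("scene","top"): snap(n,"2")
p=cv2.imread("pics/scene2.png"); q=cv2.imread("pics/top2.png")
a=cv2.resize(p[120:220,130:230],(400,400),interpolation=3);b=cv2.resize(q[130:270,270:410],(400,400),interpolation=3)
cv2.imwrite("pics/c3.png",np.hstack([a,b])); s=manip.sense(); print(s["eef_pos"],s["force"],s["joint_pos"])
X=s["eef_pos"]; print("bail-top proj expected", proj("scene",[X+[0,0,38],X+[0,22,38],X+[0,-22,38]]))
D=cloud("scene",np.load("pics/scene2.npy"))[120:220,130:230].reshape(-1,3); D=D[(D[:,2]>225)&(D[:,2]<262)&(D[:,1]<-150)]
for x in range(440,690,15):
    t=D[abs(D[:,0]-x)<7]; print(x,len(t),t.mean(0).round(1) if len(t) else '')
E
```

```text
[ 467.09779707 -255.09641924  234.47918533] [ 0.33272078  0.24444276 -0.70334302] [-5.21665104e-01  2.50313784e-01  1.65543417e+00  3.32818294e-04
  1.23598699e+00  9.83721001e-01]
bail-top proj expected [[207.8830061  119.36095295]
 [213.60253498 122.20598014]
 [202.22652996 116.55069943]]
440 0 
455 9 [ 460.2 -243.9  237.3]
470 84 [ 471.4 -250.8  238.9]
485 18 [ 479.7 -255.7  239.7]
500 0 
515 8 [ 517.3 -250.6  254. ]
530 11 [ 529.5 -249.6  244.4]
545 10 [ 544.2 -248.7  244. ]
560 11 [ 560.5 -247.3  243.8]
575 11 [ 574.8 -246.4  243.6]
590 11 [ 590.3 -245.5  243.7]
605 13 [ 604.6 -246.   240.6]
620 11 [ 619.8 -245.2  242. ]
635 12 [ 634.8 -242.7  244.2]
650 11 [ 649.8 -241.1  243.9]
665 13 [ 664.  -240.7  244.9]
680 188 [ 682.8 -207.6  247.7]
```

View pics/c3.png

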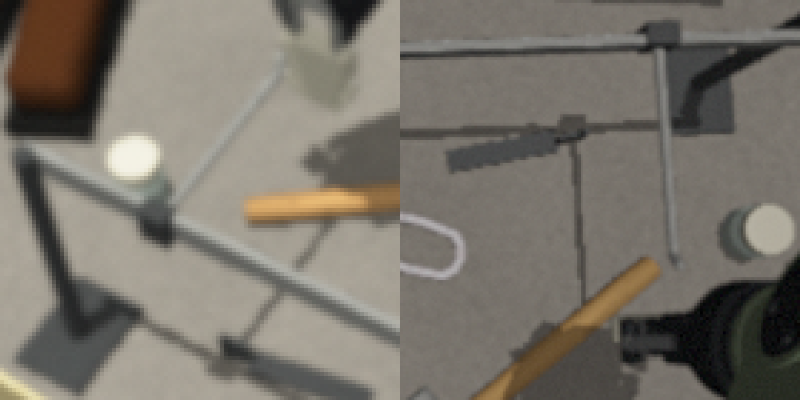

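Emit:
servo_tool:
  series:
    - [0.025, 0.0016, 0, 0, 0, 0, 0.03]
    - [0.025, 0.0016, 0, 0, 0, 0, 0.03]
    - [0.025, 0.0017, 0, 0, 0, 0, 0.03]
    - [0.025, 0.0016, 0, 0, 0, 0, 0.03]
    - [0.025, 0.0016, 0, 0, 0, 0, 0.03]
    - [0.025, 0.0017, 0, 0, 0, 0, 0.03]
    - [0.025, 0.0016, 0, 0, 0, 0, 0.03]
    - [0, 0, 0, 0, 0, 0, 0.03]

```text
time: 7.05
eef_pos: [643.2, -243.5, 233.7]
eef_rot: [-0.707, -0.024, 0.707, -0.023]
force: [-0.6, 0.3, -2.7]
width: 0.508
```

Emit:
servo_tool:
  series:
    - [0, 0, -0.012, 0, 0, 0, 0.03]
    - [0, 0, -0.01, 0, 0, 0, 0.03]
    - [0, 0, -0.001, 0, 0, 0, 0.03]
    - [0, 0, 0, 0, 0, 0, 0.03]

```text
time: 7.55
eef_pos: [641.0, -244.7, 211.9]
eef_rot: [-0.707, -0.023, 0.707, -0.022]
force: [-2.5, 1.1, 3.1]
width: 0.51
```

Emit:
servo_tool:
  series:
    - [0, 0, 0, 0, 0, 0, 0.0854]
    - [0, 0, 0, 0, 0, 0, 0.0854]
    - [0, 0, 0, 0, 0, 0, 0.0854]
    - [0, 0, 0.02, 0, 0, 0, 0.0854]
    - [0, 0, 0.04, 0, 0, 0, 0.0854]
    - [0, 0, 0.03, 0, 0, 0, 0.0854]
    - [-0.011, 0.042, 0, 0, 0, 0, 0.0854]
    - [-0.011, 0.042, 0, 0, 0, 0, 0.0854]

```text
time: 8.55
eef_pos: [620.0, -160.4, 301.4]
eef_rot: [0.707, 0.022, -0.706, 0.022]
force: [-0.1, -0.7, -0.6]
width: 0.998
```

Emit:
servo_tool:
  series:
    - [-0.011, 0.042, 0, 0, 0, 0, 0.0854]
    - [-0.011, 0.042, 0, 0, 0, 0, 0.0854]
    - [-0.011, 0.042, 0, 0, 0, 0, 0.0854]
    - [-0.011, 0.042, 0, 0, 0, 0, 0.0854]
    - [-0.0125, 0.04, 0, 0, 0, 0, 0.0854]
    - [0, 0, 0, 0, 0, 0, 0.0854]
    - [0, 0, 0, 0, 0, 0, 0.0854]

```text
time: 9.43
eef_pos: [563.8, 46.8, 301.3]
eef_rot: [0.707, 0.022, -0.707, 0.023]
force: [0.5, -0.1, 0.4]
width: 0.998
```

```bash
python3 - <<'E'
from h import *
p,_=snap("scene","3"); q,_=snap("top","3")
a=cv2.resize(p[120:260,140:320],None,fx=2.2,fy=2.2,interpolation=3);b=cv2.resize(q[130:270,200:380],None,fx=2.2,fy=2.2,interpolation=3)
cv2.imwrite("pics/c4.png",np.hstack([a,b])); s=manip.sense(); print(s["eef_pos"],s["force"])
E
```

```text
[563.91647971  46.16855119 301.19825579] [-0.59053243 -0.43461287  0.32582914]
```

View pics/c4.png

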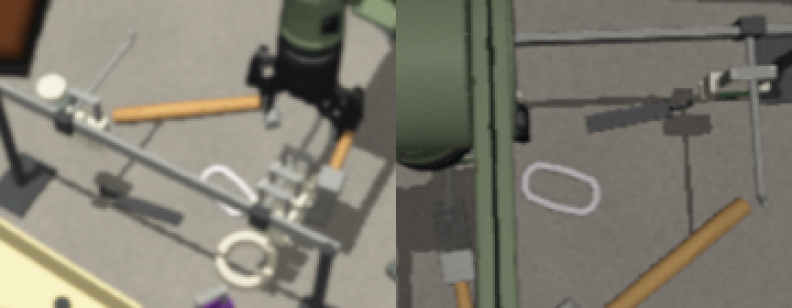

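Emit:
servo_tool:
  series:
    - [0, 0.001, -0.03, 0, 0, 0, 0.0854]
    - [0, 0, -0.03, 0, 0, 0, 0.0854]
    - [0, 0, -0.02, 0, 0, 0, 0.0854]
    - [0, 0, -0.01, 0, 0, 0, 0.0854]
    - [0, 0, 0, 0, 0, 0, 0.03]
    - [0, 0, 0, 0, 0, 0, 0.03]
    - [0, 0, 0, 0, 0, 0, 0.03]
    - [0, 0, 0, 0, 0, 0, 0.03]

```text
time: 10.52
eef_pos: [564.4, 48.0, 212.6]
eef_rot: [0.708, 0.023, -0.706, 0.023]
force: [0.2, -1.5, 3.6]
width: 0.507
```

Emit:
servo_tool:
  series:
    - [0, 0, 0, 0, 0, 0, 0.03]
    - [0, 0, 0.011, 0, 0, 0, 0.03]
    - [0, 0, 0.012, 0, 0, 0, 0.03]
    - [-0.025, -0.0016, 0, 0, 0, 0, 0.03]
    - [-0.03, -0.002, 0, 0, 0, 0, 0.03]
    - [-0.03, -0.002, 0, 0, 0, 0, 0.03]
    - [-0.025, -0.0016, 0, 0, 0, 0, 0.03]
    - [0, 0, 0, 0, 0, 0, 0.03]

```text
time: 11.52
eef_pos: [452.2, 40.9, 234.9]
eef_rot: [-0.707, -0.023, 0.707, -0.023]
force: [-0.0, 0.4, -1.6]
width: 0.508
```

Emit:
servo_tool:
  series:
    - [0.002, -0.042, 0, 0, 0, 0, 0.03]
    - [0.002, -0.042, 0, 0, 0, 0, 0.03]
    - [0.002, -0.042, 0, 0, 0, 0, 0.03]
    - [0.002, -0.042, 0, 0, 0, 0, 0.03]
    - [0.002, -0.042, 0, 0, 0, 0, 0.03]
    - [0.002, -0.042, 0, 0, 0, 0, 0.03]
    - [0.003, -0.044, 0, 0, 0, 0, 0.03]
    - [0, 0, 0, 0, 0, 0, 0.03]

```text
time: 12.52
eef_pos: [469.7, -258.3, 234.1]
eef_rot: [0.707, 0.021, -0.707, 0.022]
force: [-0.1, 0.5, -2.0]
width: 0.507
```

Emit:
servo_tool:
  series:
    - [0.024, 0.0016, 0, 0, 0, 0, 0.03]
    - [0.024, 0.0015, 0, 0, 0, 0, 0.03]
    - [0.024, 0.0016, 0, 0, 0, 0, 0.03]
    - [0.024, 0.0015, 0, 0, 0, 0, 0.03]
    - [0.024, 0.0016, 0, 0, 0, 0, 0.03]
    - [0.023, 0.0015, 0, 0, 0, 0, 0.03]
    - [0, 0, 0, 0, 0, 0, 0.03]
    - [0, 0, 0, 0, 0, 0, 0.03]

```text
time: 13.52
eef_pos: [611.2, -245.3, 234.0]
eef_rot: [-0.706, -0.023, 0.707, -0.023]
force: [0.0, -0.3, -2.0]
width: 0.51
```

Emit:
servo_tool:
  series:
    - [0, 0, -0.012, 0, 0, 0, 0.03]
    - [0, 0, -0.01, 0, 0, 0, 0.03]
    - [0, 0, -0.001, 0, 0, 0, 0.03]
    - [0, 0, 0, 0, 0, 0, 0.03]

```text
time: 14.02
eef_pos: [610.8, -245.8, 212.6]
eef_rot: [0.707, 0.022, -0.707, 0.023]
force: [-2.7, 1.2, 6.3]
width: 0.508
```

Emit:
servo_tool:
  series:
    - [0, 0, 0, 0, 0, 0, 0.0854]
    - [0, 0, 0, 0, 0, 0, 0.0854]
    - [0, 0, 0, 0, 0, 0, 0.0854]
    - [0, 0, 0.02, 0, 0, 0, 0.0854]
    - [0, 0, 0.04, 0, 0, 0, 0.0854]
    - [0, 0, 0.03, 0, 0, 0, 0.0854]
    - [-0.002, 0.042, 0, 0, 0, 0, 0.0854]
    - [-0.002, 0.042, 0, 0, 0, 0, 0.0854]

```text
time: 15.02
eef_pos: [607.6, -161.3, 301.4]
eef_rot: [0.707, 0.022, -0.707, 0.022]
force: [0.9, -0.3, 0.3]
width: 1.002
```

Emit:
servo_tool:
  series:
    - [-0.002, 0.042, 0, 0, 0, 0, 0.0854]
    - [-0.002, 0.042, 0, 0, 0, 0, 0.0854]
    - [-0.002, 0.042, 0, 0, 0, 0, 0.0854]
    - [-0.002, 0.042, 0, 0, 0, 0, 0.0854]
    - [-0.001, 0.044, 0, 0, 0, 0, 0.0854]
    - [0, 0, 0, 0, 0, 0, 0.0854]
    - [0, 0, 0, 0, 0, 0, 0.0854]

```text
time: 15.9
eef_pos: [598.6, 49.8, 301.2]
eef_rot: [-0.707, -0.022, 0.707, -0.023]
force: [-0.8, -0.5, -0.4]
width: 0.996
```

Descend, grip, lift 23 mm, slide out by 147 mm (s 68→215).

Emit:
servo_tool:
  series:
    - [-0.001, 0, -0.03, 0, 0, 0, 0.0854]
    - [0, 0, -0.03, 0, 0, 0, 0.0854]
    - [0, 0, -0.02, 0, 0, 0, 0.0854]
    - [0, 0, -0.01, 0, 0, 0, 0.0854]
    - [0, 0, 0, 0, 0, 0, 0.03]
    - [0, 0, 0, 0, 0, 0, 0.03]
    - [0, 0, 0, 0, 0, 0, 0.03]
    - [0, 0, 0, 0, 0, 0, 0.03]

```text
time: 16.9
eef_pos: [598.3, 50.1, 212.6]
eef_rot: [0.708, 0.023, -0.706, 0.023]
force: [0.5, 0.0, 5.2]
width: 0.51
```

Emit:
servo_tool:
  series:
    - [0, 0, 0, 0, 0, 0, 0.03]
    - [0, 0, 0.011, 0, 0, 0, 0.03]
    - [0, 0, 0.012, 0, 0, 0, 0.03]
    - [-0.027, -0.0018, 0, 0, 0, 0, 0.03]
    - [-0.03, -0.002, 0, 0, 0, 0, 0.03]
    - [-0.03, -0.002, 0, 0, 0, 0, 0.03]
    - [-0.03, -0.002, 0, 0, 0, 0, 0.03]
    - [-0.03, -0.002, 0, 0, 0, 0, 0.03]

```text
time: 17.9
eef_pos: [449.5, 40.4, 234.8]
eef_rot: [0.707, 0.023, -0.707, 0.023]
force: [-0.3, -1.1, -1.4]
width: 0.503
```

Emit:
servo_tool:
  series:
    - [0, 0, 0, 0, 0, 0, 0.03]

```text
time: 18.02
eef_pos: [448.7, 40.4, 234.9]
eef_rot: [-0.707, -0.023, 0.707, -0.023]
force: [0.8, 0.7, -0.6]
width: 0.505
```

Emit:
servo_tool:
  series:
    - [0.002, -0.042, 0, 0, 0, 0, 0.03]
    - [0.003, -0.042, 0, 0, 0, 0, 0.03]
    - [0.003, -0.042, 0, 0, 0, 0, 0.03]
    - [0.003, -0.042, 0, 0, 0, 0, 0.03]
    - [0.003, -0.042, 0, 0, 0, 0, 0.03]
    - [0.003, -0.042, 0, 0, 0, 0, 0.03]
    - [0.002, -0.044, 0, 0, 0, 0, 0.03]
    - [0, 0, 0, 0, 0, 0, 0.03]

```text
time: 19.02
eef_pos: [470.5, -258.6, 234.2]
eef_rot: [0.707, 0.021, -0.707, 0.022]
force: [-0.1, 0.6, -2.6]
width: 0.506
```

Emit:
servo_tool:
  series:
    - [0.022, 0.0014, 0, 0, 0, 0, 0.03]
    - [0.022, 0.0014, 0, 0, 0, 0, 0.03]
    - [0.022, 0.0015, 0, 0, 0, 0, 0.03]
    - [0.022, 0.0014, 0, 0, 0, 0, 0.03]
    - [0.022, 0.0015, 0, 0, 0, 0, 0.03]
    - [0, 0, 0, 0, 0, 0, 0.03]
    - [0, 0, 0, 0, 0, 0, 0.03]

```text
time: 19.9
eef_pos: [579.1, -247.8, 234.2]
eef_rot: [-0.706, -0.023, 0.707, -0.023]
force: [0.2, -0.3, -0.7]
width: 0.509
```

Emit:
servo_tool:
  series:
    - [0, 0, -0.012, 0, 0, 0, 0.03]
    - [0, 0, -0.01, 0, 0, 0, 0.03]
    - [0, 0, -0.001, 0, 0, 0, 0.03]
    - [0, 0, 0, 0, 0, 0, 0.03]

```text
time: 20.4
eef_pos: [578.9, -248.4, 212.6]
eef_rot: [0.707, 0.022, -0.707, 0.023]
force: [-3.4, 0.8, 6.7]
width: 0.503
```

Emit:
servo_tool:
  series:
    - [0, 0, 0, 0, 0, 0, 0.0854]
    - [0, 0, 0, 0, 0, 0, 0.0854]
    - [0, 0, 0, 0, 0, 0, 0.0854]
    - [0, 0, 0.02, 0, 0, 0, 0.0854]
    - [0, 0, 0.04, 0, 0, 0, 0.0854]
    - [0, 0, 0.03, 0, 0, 0, 0.0854]
    - [0, 0, 0, 0, 0, 0, 0.0854]

```text
time: 21.28
eef_pos: [580.6, -248.9, 303.9]
eef_rot: [0.709, 0.022, -0.705, 0.024]
force: [-0.3, 0.0, 0.1]
width: 0.994
```

Emit:
servo_tool:
  series:
    - [0.007, 0.043, 0, 0, 0, 0, 0.0854]
    - [0.007, 0.043, 0, 0, 0, 0, 0.0854]
    - [0.007, 0.043, 0, 0, 0, 0, 0.0854]
    - [0.007, 0.043, 0, 0, 0, 0, 0.0854]
    - [0.007, 0.043, 0, 0, 0, 0, 0.0854]
    - [0.007, 0.043, 0, 0, 0, 0, 0.0854]
    - [0.006, 0.042, 0, 0, 0, 0, 0.0854]
    - [0, 0, 0, 0, 0, 0, 0.0854]

```text
time: 22.28
eef_pos: [627.2, 54.3, 299.2]
eef_rot: [-0.706, -0.024, 0.708, -0.024]
force: [-0.4, 0.8, -0.4]
width: 1.001
```

```bash
python3 - <<'E'
from h import *
p,_=snap("scene","4"); q,_=snap("top","4")
a=cv2.resize(p[120:260,130:310],None,fx=2.2,fy=2.2,interpolation=3);b=cv2.resize(q[130:270,220:400],None,fx=2.2,fy=2.2,interpolation=3)
cv2.imwrite("pics/c5.png",np.hstack([a,b])); s=manip.sense(); print(s["eef_pos"],s["force"])
E
```

```text
[627.11052262  51.55612581 299.87243456] [-0.78281575 -0.16384788 -0.20594672]
```

View pics/c5.png

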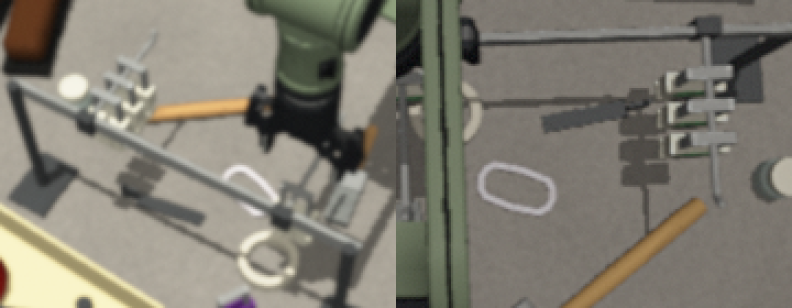

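Emit:
servo_tool:
  series:
    - [0, 0, -0.03, 0, 0, 0, 0.0854]
    - [0, 0, -0.03, 0, 0, 0, 0.0854]
    - [0, 0, -0.02, 0, 0, 0, 0.0854]
    - [0, 0, -0.01, 0, 0, 0, 0.0854]
    - [0, 0, 0, 0, 0, 0, 0.03]
    - [0, 0, 0, 0, 0, 0, 0.03]
    - [0, 0, 0, 0, 0, 0, 0.03]
    - [0, 0, 0, 0, 0, 0, 0.03]
  force: 100

```text
time: 23.38
eef_pos: [628.2, 51.6, 212.8]
eef_rot: [0.708, 0.023, -0.706, 0.023]
force: [-0.3, -0.3, 5.3]
width: 0.499
```

Emit:
servo_tool:
  series:
    - [0, 0, 0, 0, 0, 0, 0.03]
    - [0, 0, 0.011, 0, 0, 0, 0.03]
    - [0, 0, 0.012, 0, 0, 0, 0.03]
    - [-0.03, -0.002, 0, 0, 0, 0, 0.03]
    - [-0.03, -0.002, 0, 0, 0, 0, 0.03]
    - [-0.03, -0.002, 0, 0, 0, 0, 0.03]
    - [-0.03, -0.002, 0, 0, 0, 0, 0.03]
    - [-0.03, -0.002, 0, 0, 0, 0, 0.03]

```text
time: 24.38
eef_pos: [476.6, 41.6, 234.8]
eef_rot: [0.707, 0.023, -0.707, 0.023]
force: [1.1, -0.8, -2.1]
width: 0.497
```

Emit:
servo_tool:
  series:
    - [-0.03, -0.002, 0, 0, 0, 0, 0.03]
    - [0, 0, 0, 0, 0, 0, 0.03]

```text
time: 24.62
eef_pos: [445.7, 39.5, 235.0]
eef_rot: [-0.707, -0.023, 0.707, -0.023]
force: [1.0, -0.1, -2.6]
width: 0.498
```

```bash
cat > cr.py <<'E'
from h import *
import sys
t=sys.argv[1]
for n,(r0,r1,c0,c1) in dict(top=(185,300,90,195),scene=(195,275,300,395)).items():
    p,d=snap(n,t); W=cloud(n,d)[r0:r1,c0:c1].reshape(-1,3)
    for lo,hi in((14,23),(36,45),(58,67)):
        s=W[(W[:,2]>lo)&(W[:,2]<hi)]
        if lo==58: s=s[s[:,0]<430]; print(n,"btn",len(s),s.mean(0).round(1)) if len(s) else 0; continue
        if len(s)>50:
            r=cv2.minAreaRect(np.float32(s[:,:2])); (w,h)=r[1]; a=r[2] if w>h else r[2]-90; a=(a+90)%180-90
            c=np.array(r[0]); e=np.array([np.cos(np.radians(a)),np.sin(np.radians(a))])
            print(n,lo,np.round(r[1],1),"yaw",round(a,1),"origin",(c+27.5*e).round(1))
s=manip.sense(); print(s["eef_pos"],s["force"],s["joint_pos"].round(2))
E
python3 cr.py 5
```

```text
top 14 [110.8 132. ] yaw -18.0 origin [505.1 256.3]
top 36 [101.7 144.1] yaw -17.9 origin [454.1 275.5]
top btn 54 [388.9 293.3  61.3]
scene 14 [110.3 191.9] yaw -18.8 origin [482.3 267.8]
scene 36 [102.5 303.6] yaw -19.4 origin [528.2 250.1]
scene btn 32 [392.6 297.1  61.6]
[448.16629524  39.66380214 235.02619721] [-1.0140057  -0.26626713 -1.87141427] [ 0.06  0.12  1.82 -0.    1.2   1.57]
```

Emit:
servo_tool:
  series:
    - [0.005, 0.038, 0, 0, 0, -3.7, 0.03]
    - [0.005, 0.038, 0, 0, 0, -3.7, 0.03]
    - [0.005, 0.038, 0, 0, 0, -3.7, 0.03]
    - [0.005, 0.038, 0, 0, 0, -3.7, 0.03]
    - [0.005, 0.038, 0, 0, 0, -3.7, 0.03]
    - [0.0055, 0.037, 0, 0, 0, -3.6, 0.03]
    - [0, 0, 0, 0, 0, 0, 0.03]
    - [0, 0, 0, 0, 0, 0, 0.03]

```text
time: 25.72
eef_pos: [478.4, 266.5, 233.9]
eef_rot: [-0.698, 0.113, 0.698, 0.113]
force: [-0.2, -0.3, -2.0]
width: 0.499
```

```bash
python3 cr.py 6; python3 - <<'E'
from h import *
p=cv2.imread("pics/scene6.png");q=cv2.imread("pics/top6.png"); s=manip.sense()
W=cloud("scene",np.load("pics/scene6.npy"))
X=s["eef_pos"]; print(Ro.from_quat(s["eef_rot"]).as_matrix().round(3))
y=np.radians(-18.4);ex=np.array([np.cos(y),np.sin(y),0]);ey=np.array([-ex[1],ex[0],0])
V=W[150:300,280:420].reshape(-1,3); r=V-X; u=r@ex;v=r@ey
for nm,z0,z1 in(("bailtop",255,280),("case",160,222)):
    k=(abs(u)<40)&(abs(v)<45)&(V[:,2]>z0)&(V[:,2]<z1); t=V[k]; print(nm,k.sum(),np.percentile(u[k],[2,50,98]).round(1),np.percentile(v[k],[2,50,98]).round(1),np.percentile(t[:,2],[2,50,98]).round(1))
a=cv2.resize(p[150:280,290:420],(440,440),interpolation=3);b=cv2.resize(q[190:290,90:190],(350,350),interpolation=3);b=np.vstack([b,np.zeros((90,350,3),np.uint8)])
cv2.imwrite("pics/c6.png",np.hstack([a,b]))
E
```

```text
top 14 [110.8 193.2] yaw -18.1 origin [475.8 265.5]
top 36 [103.7 145.2] yaw -19.6 origin [452.7 272.7]
top btn 54 [389.2 293.6  61.1]
scene 14 [108.4 194.8] yaw -18.5 origin [480.9 268.3]
scene 36 [ 74.  302.7] yaw -26.2 origin [525.1 250.6]
scene btn 24 [393.  299.5  62.2]
[478.24430575 265.87575778 234.2433232 ] [-0.4716456  -0.29913275 -1.97166084] [ 0.49  0.27  1.62 -0.    1.25  2.38]
[[-0.    -0.317 -0.948]
 [-0.001 -0.948  0.317]
 [-1.     0.001  0.   ]]
bailtop 112 [-6.6  4.9 13.7] [-31.9  -4.8  37.2] [257.3 269.7 279.1]
case 236 [-6.6  9.1 12.4] [-25.4   6.2  32.8] [162.9 194.5 221.1]
```

View pics/c6.png

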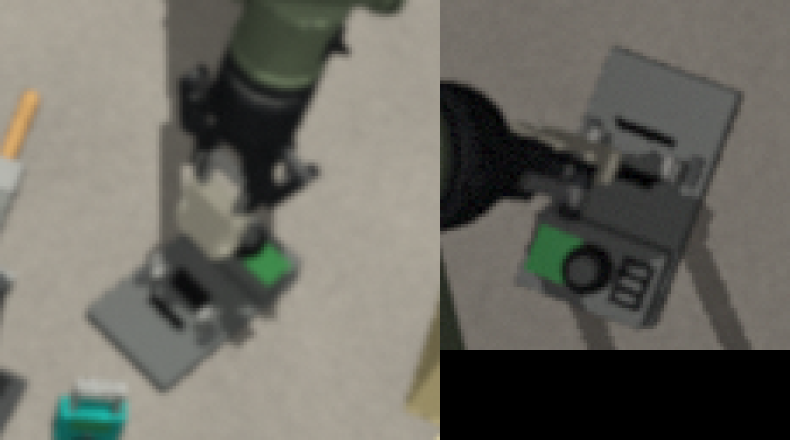

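Emit:
servo_tool:
  series:
    - [0, 0, -0.02, 0, 0, 0, 0.03]
    - [0, 0, -0.03, 0, 0, 0, 0.03]
    - [0, 0, -0.02, 0, 0, 0, 0.03]
    - [0, 0, -0.01, 0, 0, 0, 0.03]
    - [0, 0, 0, 0, 0, 0, 0.03]
    - [0, 0, 0, 0, 0, 0, 0.03]

```text
time: 26.58
eef_pos: [478.7, 266.7, 155.4]
eef_rot: [0.699, -0.113, -0.697, -0.114]
force: [-0.0, -0.3, -1.7]
width: 0.495
```

```bash
python3 cr.py 7; python3 - <<'E'
from h import *
p=cv2.imread("pics/scene7.png");q=cv2.imread("pics/top7.png"); s=manip.sense()
X=s["eef_pos"]
y=np.radians(-18.4);ex=np.array([np.cos(y),np.sin(y),0]);ey=np.array([-ex[1],ex[0],0])
def f(tag,n,z0,z1,ref):
    V=cloud(n,np.load(f"pics/{n}{tag}.npy"))[140:300,80:420].reshape(-1,3); r=V-ref; u=r@ex;v=r@ey
    k=(abs(u-9)<7)&(abs(v-3)<26)&(V[:,2]>z0)&(V[:,2]<z1); print(tag,n,"face u med",k.sum(),np.median(u[k]).round(2),np.percentile(u[k],[20,80]).round(1))
    k=(abs(u-9)<7)&(abs(v-3)<45)&(V[:,2]>z0)&(V[:,2]<z1); print("   v edges",np.percentile(v[k],[1,3,97,99]).round(1))
f("6","scene",160,222,np.array([478.3,266.2,0])); f("7","scene",80,138,np.array([X[0],X[1],0]))
a=cv2.resize(p[170:270,300:400],(500,500),interpolation=3);b=cv2.resize(q[200:280,100:160],(300,400),interpolation=3);b=np.vstack([b,np.zeros((100,300,3),np.uint8)])
cv2.imwrite("pics/c7.png",np.hstack([a,b]))
E
```

```text
top 14 [111.5 192.8] yaw -18.1 origin [476.  265.6]
top 36 [104.  143.7] yaw -18.2 origin [453.4 274.3]
top btn 53 [389.1 293.4  61.5]
scene 14 [109.1 191.4] yaw -18.6 origin [482.2 267.5]
scene 36 [101.9 304.1] yaw -19.0 origin [530.6 250.4]
scene btn 1 [387.1 301.6  63.6]
[478.60383667 266.79555779 155.31560286] [-0.08020873 -0.3927516  -0.69814513] [ 0.49  0.34  1.74 -0.    1.06  2.38]
6 scene face u med 181 9.33 [ 8.1 10.5]
   v edges [-26.1 -24.9  31.7  32.4]
7 scene face u med 144 9.42 [ 8.4 10.5]
   v edges [-25.3 -24.2  31.7  32.3]
```

View pics/c7.png

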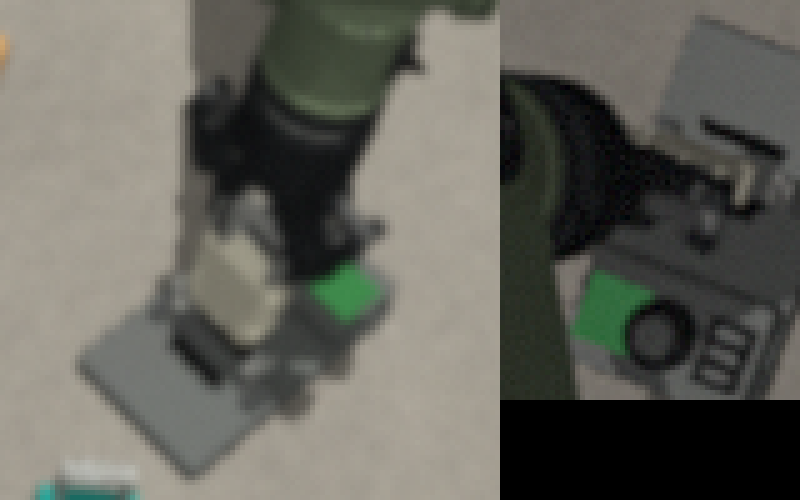

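Emit:
servo_tool:
  series:
    - [0.0005, -0.0015, -0.01, 0, 0, 0, 0.03]
    - [0, 0, -0.01, 0, 0, 0, 0.03]
    - [0, 0, -0.01, 0, 0, 0, 0.03]
    - [0, 0, -0.007, 0, 0, 0, 0.03]
    - [0, 0, 0, 0, 0, 0, 0.03]
    - [0, 0, 0, 0, 0, 0, 0.03]

```text
time: 27.42
eef_pos: [479.4, 265.9, 118.3]
eef_rot: [0.699, -0.113, -0.697, -0.114]
force: [-0.6, 1.6, 5.5]
width: 0.494
```

Emit:
servo_tool:
  series:
    - [0, 0, -0.003, 0, 0, 0, 0.03]
    - [0, 0, -0.003, 0, 0, 0, 0.03]
    - [0, 0, 0, 0, 0, 0, 0.03]

```text
time: 27.8
eef_pos: [480.2, 266.1, 113.5]
eef_rot: [0.699, -0.112, -0.697, -0.114]
force: [-0.4, -0.4, 9.6]
width: 0.5
```

Emit:
servo_tool:
  series:
    - [0, 0, -0.003, 0, 0, 0, 0.03]
    - [0, 0, -0.002, 0, 0, 0, 0.03]
    - [0, 0, 0, 0, 0, 0, 0.03]

```text
time: 28.18
eef_pos: [479.2, 265.5, 106.8]
eef_rot: [0.699, -0.113, -0.697, -0.114]
force: [1.2, 0.8, 4.6]
width: 0.499
```

Emit:
servo_tool:
  series:
    - [0, 0, -0.003, 0, 0, 0, 0.03]
    - [0, 0, -0.003, 0, 0, 0, 0.03]
    - [0, 0, 0, 0, 0, 0, 0.03]

```text
time: 28.55
eef_pos: [477.8, 264.7, 99.2]
eef_rot: [-0.697, 0.114, 0.699, 0.113]
force: [-0.3, 0.0, -1.9]
width: 0.497
```

Emit:
servo_tool:
  series:
    - [0, 0, -0.002, 0, 0, 0, 0.03]
    - [0, 0, -0.002, 0, 0, 0, 0.03]
    - [0, 0, 0, 0, 0, 0, 0.03]

```text
time: 28.92
eef_pos: [478.4, 264.8, 97.9]
eef_rot: [0.698, -0.113, -0.698, -0.113]
force: [-3.9, -1.2, 10.5]
width: 0.499
```

Emit:
servo_tool:
  series:
    - [0, 0, -0.002, 0, 0, 0, 0.03]
    - [0, 0, -0.001, 0, 0, 0, 0.03]
    - [0, 0, 0, 0, 0, 0, 0.03]

```text
time: 29.3
eef_pos: [478.6, 264.8, 97.9]
eef_rot: [0.699, -0.113, -0.697, -0.113]
force: [-6.3, -5.2, 28.5]
width: 0.498
```

Emit:
servo_tool:
  series:
    - [0, 0, 0.004, 0, 0, 0, 0.03]
    - [0, 0, 0, 0, 0, 0, 0.0854]
    - [0, 0, 0, 0, 0, 0, 0.0854]
    - [0, 0, 0, 0, 0, 0, 0.0854]
    - [0, 0, 0, 0, 0, 0, 0.0854]
    - [0, 0, 0.02, 0, 0, 0, 0.0854]
    - [0, 0, 0.04, 0, 0, 0, 0.0854]
    - [0, 0, 0.04, 0, 0, 0, 0.0854]

```text
time: 30.3
eef_pos: [478.4, 265.0, 198.0]
eef_rot: [-0.698, 0.114, 0.698, 0.113]
force: [0.7, -0.2, 0.5]
width: 0.997
```

Emit:
servo_tool:
  series:
    - [-0.03, -0.04, 0.02, 0, 0, 0, 0.0854]
    - [-0.04, -0.05, 0, 0, 0, 0, 0.04]
    - [-0.04, -0.05, 0, 0, 0, 0, 0.0]
    - [-0.03, -0.04, 0, 0, 0, 0, 0.0]
    - [0, 0, 0, 0, 0, 0, 0.0]
    - [0, 0, 0, 0, 0, 0, 0.0]

```text
time: 31.05
eef_pos: [341.2, 87.7, 217.7]
eef_rot: [0.698, -0.113, -0.697, -0.114]
force: [1.1, 0.3, -0.2]
width: 0.004
```

```bash
python3 cr.py 8; python3 - <<'E'
from h import *
p=cv2.imread("pics/scene8.png");q=cv2.imread("pics/top8.png")
for n in("scene","top"):
    V=cloud(n,np.load(f"pics/{n}8.npy")).reshape(-1,3); k=V[(abs(V[:,0]-478)<45)&(abs(V[:,1]-265)<45)&(V[:,2]>126)&(V[:,2]<142)]; print(n,len(k),k.mean(0),np.percentile(k[:,2],[10,50,90]))
    k=V[(abs(V[:,0]-478)<45)&(abs(V[:,1]-265)<45)&(V[:,2]>80)&(V[:,2]<96)]; print(n,len(k),k.mean(0),np.percentile(k[:,2],[10,50,90]))
a=cv2.resize(p[180:270,300:390],(400,400),interpolation=3);b=cv2.resize(q[195:285,100:190],(400,400),interpolation=3)
cv2.imwrite("pics/c8.png",np.hstack([a,b]))
E
```

```text
top 14 [110.7 193.8] yaw -18.5 origin [475.8 265.5]
top 36 [103.2 144.3] yaw -18.6 origin [453.1 273.7]
top btn 54 [389.2 293.5  61.4]
scene 14 [108.8 189.8] yaw -18.6 origin [481.7 268.4]
scene 36 [103.  304.7] yaw -18.3 origin [531.4 252.1]
scene btn 32 [392.2 297.1  61.6]
[341.46103169  88.14598904 217.46768733] [ 0.33559017  0.07139877 -0.82250559] [ 0.22 -0.03  2.03  0.    1.14  2.11]
scene 59 [480.08149222 267.51578402 133.31212678] [128.7328738  133.32290542 137.06139243]
scene 105 [482.02050311 267.30370318  87.19102533] [83.49789153 86.87673326 91.0945931 ]
top 96 [476.80742061 264.60855209 132.96650661] [131.16449003 133.0347116  134.75048825]
top 107 [478.50121466 257.74664441  87.41286619] [84.66300597 87.37638548 89.75696327]
```

View pics/c8.png

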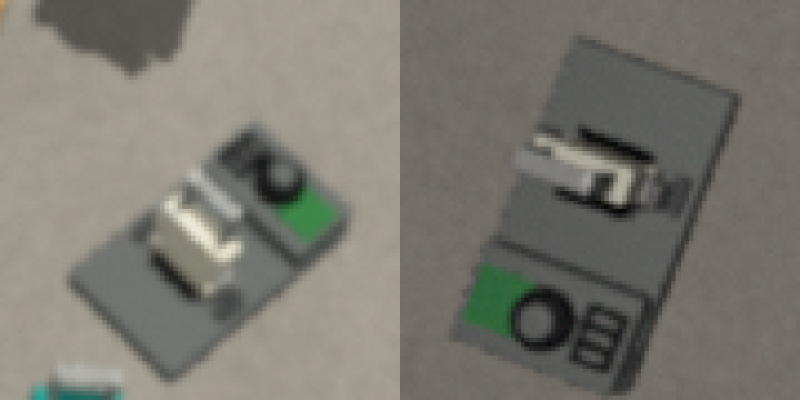

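Emit:
servo_tool:
  series:
    - [0.01, 0.041, 0, 0, 0, 4.42, 0]
    - [0.01, 0.041, 0, 0, 0, 4.42, 0]
    - [0.01, 0.041, 0, 0, 0, 4.42, 0]
    - [0.01, 0.041, 0, 0, 0, 4.42, 0]
    - [0.0095, 0.0425, 0, 0, 0, 4.42, 0]
    - [0, 0, -0.05, 0, 0, 0, 0]
    - [0, 0, -0.05, 0, 0, 0, 0]
    - [0, 0, -0.03, 0, 0, 0, 0]

```text
time: 32.15
eef_pos: [389.1, 294.7, 84.4]
eef_rot: [-0.706, -0.023, 0.708, -0.024]
force: [-0.6, 0.0, -0.1]
width: 0.001
```

Emit:
servo_tool:
  series:
    - [0, 0, 0, 0, 0, 0, 0]
    - [0, 0, 0, 0, 0, 0, 0]

```text
time: 32.4
eef_pos: [390.9, 295.2, 88.1]
eef_rot: [0.707, 0.023, -0.706, 0.023]
force: [0.5, -0.0, -0.0]
width: -0.003
```

```bash
python3 cr.py 9
```

```text
top 14 [110.3 193.3] yaw -18.4 origin [476.1 265.5]
top 36 [103.5 143.1] yaw -19.4 origin [453.7 272.5]
top btn 3 [398.5 295.4  59.8]
scene 14 [109.5 187.1] yaw -18.6 origin [484. 267.]
scene 36 [102.8 304.9] yaw -18.6 origin [530.3 251.1]
scene btn 30 [392.9 298.3  61.6]
[391.07290747 294.99870806  88.76353925] [ 0.46100364  0.000711   -0.43803296] [ 0.62  0.33  1.96 -0.    0.85  2.13]
```

Now press: from about 88 to 54, watching force.

Emit:
servo_tool:
  series:
    - [0, 0, -0.015, 0, 0, 0, 0]
    - [0, 0, -0.008, 0, 0, 0, 0]
    - [0, 0, -0.003, 0, 0, 0, 0]
    - [0, 0, -0.003, 0, 0, 0, 0]
    - [0, 0, 0, 0, 0, 0, 0]

```text
time: 33.12
eef_pos: [390.1, 294.1, 58.7]
eef_rot: [0.707, 0.023, -0.707, 0.023]
force: [-0.5, 0.2, 2.7]
width: 0.0
```

Emit:
servo_tool:
  series:
    - [0, 0, -0.002, 0, 0, 0, 0]
    - [0, 0, -0.002, 0, 0, 0, 0]
    - [0, 0, 0, 0, 0, 0, 0]

```text
time: 33.5
eef_pos: [390.2, 294.1, 55.8]
eef_rot: [0.707, 0.023, -0.706, 0.022]
force: [-3.4, -3.7, 16.0]
width: -0.001
```

Emit:
servo_tool:
  series:
    - [0, 0, 0, 0, 0, 0, 0]
    - [0, 0, 0.04, 0, 0, 0, 0]
    - [0, 0, 0.055, 0, 0, 0, 0]
    - [0, 0, 0.055, 0, 0, 0, 0.0854]
    - [0, 0, 0.055, 0, 0, 0, 0.0854]
    - [0, 0, 0.041, 0, 0, 0, 0.0854]
    - [0, 0, 0, 0, 0, 0, 0.0854]

```text
time: 34.38
eef_pos: [391.5, 295.1, 303.6]
eef_rot: [0.709, 0.024, -0.704, 0.021]
force: [-0.1, -0.1, 0.2]
width: 0.845
```

Emit:
servo_tool:
  series:
    - [0.01, -0.045, 0, 0, 0, 0, 0.0854]
    - [0.01, -0.045, 0, 0, 0, 0, 0.0854]
    - [0.01, -0.045, 0, 0, 0, 0, 0.0854]
    - [0.01, -0.045, 0, 0, 0, 0, 0.0854]
    - [0.01, -0.045, 0, 0, 0, 0, 0.0854]
    - [0.01, -0.045, 0, 0, 0, 0, 0.0854]
    - [0.01, -0.045, 0, 0, 0, 0, 0.0854]
    - [0.01, -0.045, 0, 0, 0, 0, 0.0854]

```text
time: 35.38
eef_pos: [469.7, -67.5, 298.6]
eef_rot: [-0.706, -0.023, 0.708, -0.022]
force: [-0.0, 0.2, 0.1]
width: 0.998
```

Emit:
servo_tool:
  series:
    - [0.027, -0.045, 0, 0, 0, 0, 0.0854]
    - [0.027, -0.045, 0, 0, 0, 0, 0.0854]
    - [0.027, -0.045, 0, 0, 0, 0, 0.0854]
    - [0.027, -0.046, 0, 0, 0, 0, 0.0854]
    - [0, 0, 0, 0, 0, 0, 0.0854]
    - [0, 0, 0, 0, 0, 0, 0.0854]

```text
time: 36.12
eef_pos: [577.4, -246.6, 298.5]
eef_rot: [-0.706, -0.023, 0.708, -0.022]
force: [-0.2, -0.6, -0.2]
width: 1.001
```

```bash
python3 cr.py 10; python3 - <<'E'
from h import *
ex=np.array([.998,.065,0]);ey=np.array([-.065,.998,0])
for n in("scene","top"):
    W=cloud(n,np.load(f"pics/{n}10.npy")).reshape(-1,3)
    for x0 in (579,611,642):
        c=np.array([x0,-247+(x0-579)*.065,0]); r=W-c
        k=(abs(r@ex)<9)&(abs(r@ey)<27)&(W[:,2]>244)&(W[:,2]<256); print(n,x0,k.sum(),W[k].mean(0) if k.sum() else '')
E
```

```text
top 14 [111.4 193.1] yaw -18.3 origin [476.1 265.2]
top 36 [104.3 143.9] yaw -17.6 origin [453.7 274.7]
top btn 58 [389.  293.1  61.3]
scene 14 [109.1 192. ] yaw -18.6 origin [481.7 267.9]
scene 36 [103.  303.6] yaw -18.7 origin [529.8 251.2]
scene btn 27 [394.  297.1  62.3]
[ 577.41253479 -245.91276528  299.91078997] [0.00686913 0.14367792 0.38894923] [-0.42  0.37  1.31  0.    1.46  1.08]
scene 579 59 [ 579.56714068 -245.26029414  249.47624179]
scene 611 55 [ 611.40284268 -242.62145827  249.37500431]
scene 642 59 [ 643.23762745 -241.29126932  248.97213079]
top 579 15 [ 575.39064772 -248.8131257   248.43800345]
top 611 24 [ 613.44176665 -239.86205953  248.28721956]
top 642 124 [ 640.96106725 -245.13670255  248.02544119]
```

Emit:
servo_tool:
  series:
    - [0.001, -0.0015, -0.03, 0, 0, 0, 0.0854]
    - [0, 0, -0.03, 0, 0, 0, 0.0854]
    - [0, 0, -0.02, 0, 0, 0, 0.0854]
    - [0, 0, -0.01, 0, 0, 0, 0.0854]
    - [0, 0, 0, 0, 0, 0, 0.03]
    - [0, 0, 0, 0, 0, 0, 0.03]
    - [0, 0, 0, 0, 0, 0, 0.03]
    - [0, 0, 0, 0, 0, 0, 0.03]
  force: 60

```text
time: 37.22
eef_pos: [579.6, -248.7, 211.8]
eef_rot: [0.708, 0.022, -0.706, 0.023]
force: [0.2, 0.3, 5.8]
width: 0.508
```

Emit:
servo_tool:
  series:
    - [0, 0, 0, 0, 0, 0, 0.03]
    - [0, 0, 0.011, 0, 0, 0, 0.03]
    - [0, 0, 0.012, 0, 0, 0, 0.03]
    - [-0.027, -0.0018, 0, 0, 0, 0, 0.03]
    - [-0.028, -0.0018, 0, 0, 0, 0, 0.03]
    - [-0.028, -0.0018, 0, 0, 0, 0, 0.03]
    - [-0.028, -0.0018, 0, 0, 0, 0, 0.03]
    - [0, 0, 0, 0, 0, 0, 0.03]

```text
time: 38.22
eef_pos: [466.6, -255.8, 234.1]
eef_rot: [-0.707, -0.022, 0.707, -0.022]
force: [0.3, -0.4, -0.5]
width: 0.508
```

Emit:
servo_tool:
  series:
    - [-0.003, 0.042, 0, 0, 0, 0, 0.03]
    - [-0.003, 0.042, 0, 0, 0, 0, 0.03]
    - [-0.003, 0.042, 0, 0, 0, 0, 0.03]
    - [-0.003, 0.042, 0, 0, 0, 0, 0.03]
    - [-0.003, 0.042, 0, 0, 0, 0, 0.03]
    - [-0.002, 0.042, 0, 0, 0, 0, 0.03]
    - [-0.0015, 0.044, 0, 0, 0, 0, 0.03]
    - [0, 0, 0, 0, 0, 0, 0.03]

```text
time: 39.22
eef_pos: [450.3, 43.0, 233.8]
eef_rot: [0.707, 0.025, -0.706, 0.024]
force: [0.2, -0.9, -1.6]
width: 0.508
```

Emit:
servo_tool:
  series:
    - [0.024, 0.0016, 0, 0, 0, 0, 0.03]
    - [0.025, 0.0016, 0, 0, 0, 0, 0.03]
    - [0.025, 0.0016, 0, 0, 0, 0, 0.03]
    - [0.025, 0.0016, 0, 0, 0, 0, 0.03]
    - [0.025, 0.0016, 0, 0, 0, 0, 0.03]
    - [0.023, 0.0016, 0, 0, 0, 0, 0.03]
    - [0, 0, 0, 0, 0, 0, 0.03]
    - [0, 0, 0, 0, 0, 0, 0.03]

```text
time: 40.22
eef_pos: [596.1, 49.4, 233.1]
eef_rot: [-0.706, -0.022, 0.707, -0.023]
force: [0.6, 0.4, -1.3]
width: 0.502
```

Emit:
servo_tool:
  series:
    - [0, 0, -0.012, 0, 0, 0, 0.03]
    - [0, 0, -0.01, 0, 0, 0, 0.03]
    - [0, 0, -0.001, 0, 0, 0, 0.03]
    - [0, 0, 0, 0, 0, 0, 0.03]

```text
time: 40.72
eef_pos: [595.8, 49.7, 211.8]
eef_rot: [0.707, 0.023, -0.707, 0.023]
force: [-3.9, -0.6, 7.2]
width: 0.508
```

Release; go to logger_2 at (611, −246): delta (15, −296).

Emit:
servo_tool:
  series:
    - [0, 0, 0, 0, 0, 0, 0.0854]
    - [0, 0, 0, 0, 0, 0, 0.0854]
    - [0, 0, 0, 0, 0, 0, 0.0854]
    - [0, 0, 0.02, 0, 0, 0, 0.0854]
    - [0, 0, 0.04, 0, 0, 0, 0.0854]
    - [0, 0, 0.03, 0, 0, 0, 0.0854]
    - [0.002, -0.042, 0, 0, 0, 0, 0.0854]
    - [0.002, -0.042, 0, 0, 0, 0, 0.0854]

```text
time: 41.72
eef_pos: [600.7, -34.7, 300.6]
eef_rot: [0.707, 0.023, -0.706, 0.023]
force: [-0.2, -0.3, -0.4]
width: 1.003
```

Emit:
servo_tool:
  series:
    - [0.002, -0.042, 0, 0, 0, 0, 0.0854]
    - [0.002, -0.042, 0, 0, 0, 0, 0.0854]
    - [0.002, -0.042, 0, 0, 0, 0, 0.0854]
    - [0.002, -0.042, 0, 0, 0, 0, 0.0854]
    - [0.003, -0.0435, 0, 0, 0, 0, 0.0854]
    - [0, 0, 0, 0, 0, 0, 0.0854]
    - [0, 0, 0, 0, 0, 0, 0.0854]

```text
time: 42.6
eef_pos: [611.4, -245.2, 299.9]
eef_rot: [-0.707, -0.023, 0.707, -0.022]
force: [0.3, -0.9, 0.5]
width: 1.003
```

```bash
python3 cr.py 11
```

```text
top 14 [111.5 193.1] yaw -18.9 origin [476.4 265.9]
top 36 [103.8 144.1] yaw -17.7 origin [453.8 274.7]
top btn 56 [389.4 293.   61.2]
scene 14 [108.4 191. ] yaw -18.7 origin [482.2 267.8]
scene 36 [102.6 298.9] yaw -20.0 origin [526.9 249.4]
scene btn 31 [392.2 298.1  62.6]
[ 611.5239515  -244.46647717  300.36631476] [0.72733808 0.34869542 0.58537316] [-0.4   0.43  1.23  0.    1.49  1.11]
```

Emit:
servo_tool:
  series:
    - [-0.0005, -0.001, -0.03, 0, 0, 0, 0.0854]
    - [0, 0, -0.03, 0, 0, 0, 0.0854]
    - [0, 0, -0.02, 0, 0, 0, 0.0854]
    - [0, 0, -0.01, 0, 0, 0, 0.0854]
    - [0, 0, 0, 0, 0, 0, 0.03]
    - [0, 0, 0, 0, 0, 0, 0.03]
    - [0, 0, 0, 0, 0, 0, 0.03]
    - [0, 0, 0, 0, 0, 0, 0.03]

```text
time: 43.7
eef_pos: [611.7, -246.5, 211.9]
eef_rot: [0.708, 0.022, -0.706, 0.023]
force: [1.5, 1.7, 6.0]
width: 0.508
```

Emit:
servo_tool:
  series:
    - [0, 0, 0, 0, 0, 0, 0.03]
    - [0, 0, 0.011, 0, 0, 0, 0.03]
    - [0, 0, 0.012, 0, 0, 0, 0.03]
    - [-0.027, -0.0018, 0, 0, 0, 0, 0.03]
    - [-0.029, -0.0019, 0, 0, 0, 0, 0.03]
    - [-0.029, -0.0019, 0, 0, 0, 0, 0.03]
    - [-0.029, -0.0019, 0, 0, 0, 0, 0.03]
    - [-0.029, -0.0019, 0, 0, 0, 0, 0.03]

```text
time: 44.7
eef_pos: [467.0, -256.3, 233.8]
eef_rot: [0.707, 0.022, -0.707, 0.023]
force: [0.1, -0.4, -1.8]
width: 0.507
```

Emit:
servo_tool:
  series:
    - [0, 0, 0, 0, 0, 0, 0.03]

```text
time: 44.82
eef_pos: [466.3, -256.2, 234.1]
eef_rot: [-0.707, -0.022, 0.707, -0.022]
force: [0.0, 0.2, -1.5]
width: 0.508
```

Emit:
servo_tool:
  series:
    - [-0.003, 0.042, 0, 0, 0, 0, 0.03]
    - [-0.003, 0.042, 0, 0, 0, 0, 0.03]
    - [-0.003, 0.042, 0, 0, 0, 0, 0.03]
    - [-0.003, 0.042, 0, 0, 0, 0, 0.03]
    - [-0.003, 0.042, 0, 0, 0, 0, 0.03]
    - [-0.002, 0.042, 0, 0, 0, 0, 0.03]
    - [-0.001, 0.044, 0, 0, 0, 0, 0.03]
    - [0, 0, 0, 0, 0, 0, 0.03]

```text
time: 45.82
eef_pos: [450.6, 42.5, 233.8]
eef_rot: [0.707, 0.024, -0.706, 0.024]
force: [-0.0, -1.2, -1.9]
width: 0.503
```

Emit:
servo_tool:
  series:
    - [0.022, 0.0015, 0, 0, 0, 0, 0.03]
    - [0.023, 0.0015, 0, 0, 0, 0, 0.03]
    - [0.023, 0.0015, 0, 0, 0, 0, 0.03]
    - [0.023, 0.0015, 0, 0, 0, 0, 0.03]
    - [0.023, 0.0015, 0, 0, 0, 0, 0.03]
    - [0, 0, 0, 0, 0, 0, 0.03]
    - [0, 0, 0, 0, 0, 0, 0.03]

```text
time: 46.7
eef_pos: [563.5, 46.9, 233.1]
eef_rot: [-0.706, -0.022, 0.707, -0.023]
force: [-0.4, 0.5, -1.6]
width: 0.508
```

Emit:
servo_tool:
  series:
    - [0, 0, -0.012, 0, 0, 0, 0.03]
    - [0, 0, -0.01, 0, 0, 0, 0.03]
    - [0, 0, -0.001, 0, 0, 0, 0.03]
    - [0, 0, 0, 0, 0, 0, 0.03]

```text
time: 47.2
eef_pos: [563.3, 47.3, 211.8]
eef_rot: [0.707, 0.023, -0.707, 0.023]
force: [-3.5, -0.8, 8.8]
width: 0.505
```

Emit:
servo_tool:
  series:
    - [0, 0, 0, 0, 0, 0, 0.0854]
    - [0, 0, 0, 0, 0, 0, 0.0854]
    - [0, 0, 0, 0, 0, 0, 0.0854]
    - [0, 0, 0.02, 0, 0, 0, 0.0854]
    - [0, 0, 0.04, 0, 0, 0, 0.0854]
    - [0, 0, 0.03, 0, 0, 0, 0.0854]
    - [0, 0, 0, 0, 0, 0, 0.0854]

```text
time: 48.08
eef_pos: [565.1, 47.6, 302.6]
eef_rot: [0.709, 0.023, -0.705, 0.023]
force: [-0.2, -0.6, -0.2]
width: 0.998
```

Logger_3 at (642, −244): delta (78.5, −291.5).

Emit:
servo_tool:
  series:
    - [0.011, -0.042, 0, 0, 0, 0, 0.0854]
    - [0.011, -0.042, 0, 0, 0, 0, 0.0854]
    - [0.011, -0.042, 0, 0, 0, 0, 0.0854]
    - [0.011, -0.042, 0, 0, 0, 0, 0.0854]
    - [0.011, -0.042, 0, 0, 0, 0, 0.0854]
    - [0.011, -0.042, 0, 0, 0, 0, 0.0854]
    - [0.0125, -0.0395, 0, 0, 0, 0, 0.0854]
    - [0, 0, 0, 0, 0, 0, 0.0854]

```text
time: 49.08
eef_pos: [642.3, -246.6, 297.1]
eef_rot: [-0.705, -0.022, 0.708, -0.021]
force: [0.1, 0.7, 0.1]
width: 0.999
```

Emit:
servo_tool:
  series:
    - [0, 0, -0.03, 0, 0, 0, 0.0854]
    - [0, 0, -0.03, 0, 0, 0, 0.0854]
    - [0, 0, -0.02, 0, 0, 0, 0.0854]
    - [0, 0, -0.01, 0, 0, 0, 0.0854]
    - [0, 0, 0, 0, 0, 0, 0.0854]

```text
time: 49.7
eef_pos: [642.1, -243.2, 209.4]
eef_rot: [-0.706, -0.023, 0.707, -0.022]
force: [-0.3, -0.3, 0.2]
width: 1.002
```

Emit:
servo_tool:
  series:
    - [0, 0, 0, 0, 0, 0, 0.03]
    - [0, 0, 0, 0, 0, 0, 0.03]
    - [0, 0, 0, 0, 0, 0, 0.03]
    - [0, 0, 0, 0, 0, 0, 0.03]
    - [0, 0, 0, 0, 0, 0, 0.03]
    - [0, 0, 0.011, 0, 0, 0, 0.03]
    - [0, 0, 0.012, 0, 0, 0, 0.03]

```text
time: 50.58
eef_pos: [642.1, -243.7, 233.1]
eef_rot: [-0.706, -0.023, 0.707, -0.022]
force: [0.0, 0.4, -0.6]
width: 0.501
```

```bash
python3 cr.py 12
```

```text
top 14 [111.  194.1] yaw -18.2 origin [475.6 265.7]
top 36 [103.5 143.6] yaw -18.2 origin [453.7 274.1]
top btn 55 [389.1 293.6  61.2]
scene 14 [109.1 191.7] yaw -18.4 origin [482.2 268.1]
scene 36 [102.3 304.1] yaw -21.6 origin [527.  245.2]
scene btn 32 [392.8 297.4  61.2]
[ 643.14825602 -244.18928073  235.04057808] [-0.34699901  0.03704199 -1.1373944 ] [-0.38  0.5   1.27  0.    1.37  1.13]
```

Emit:
servo_tool:
  series:
    - [-0.024, -0.0016, 0, 0, 0, 0, 0.03]
    - [-0.025, -0.0016, 0, 0, 0, 0, 0.03]
    - [-0.025, -0.0017, 0, 0, 0, 0, 0.03]
    - [-0.025, -0.0016, 0, 0, 0, 0, 0.03]
    - [-0.025, -0.0016, 0, 0, 0, 0, 0.03]
    - [-0.025, -0.0017, 0, 0, 0, 0, 0.03]
    - [-0.026, -0.0016, 0, 0, 0, 0, 0.03]
    - [0, 0, 0, 0, 0, 0, 0.03]

```text
time: 51.68
eef_pos: [466.0, -255.3, 233.5]
eef_rot: [-0.707, -0.022, 0.707, -0.022]
force: [0.2, -0.6, -1.1]
width: 0.507
```

Emit:
servo_tool:
  series:
    - [-0.003, 0.042, 0, 0, 0, 0, 0.03]
    - [-0.003, 0.042, 0, 0, 0, 0, 0.03]
    - [-0.003, 0.042, 0, 0, 0, 0, 0.03]
    - [-0.003, 0.042, 0, 0, 0, 0, 0.03]
    - [-0.003, 0.042, 0, 0, 0, 0, 0.03]
    - [-0.002, 0.042, 0, 0, 0, 0, 0.03]
    - [-0.001, 0.043, 0, 0, 0, 0, 0.03]
    - [0, 0, 0, 0, 0, 0, 0.03]

```text
time: 52.68
eef_pos: [450.0, 42.2, 233.4]
eef_rot: [0.707, 0.024, -0.706, 0.024]
force: [0.4, 0.2, -1.2]
width: 0.507
```

Emit:
servo_tool:
  series:
    - [0, 0, 0, 0, 0, 0, 0.03]

```text
time: 52.8
eef_pos: [450.0, 39.6, 233.3]
eef_rot: [0.707, 0.023, -0.707, 0.023]
force: [0.2, -0.3, -1.3]
width: 0.506
```

Emit:
servo_tool:
  series:
    - [0.02, 0.0013, 0, 0, 0, 0, 0.03]
    - [0.021, 0.0014, 0, 0, 0, 0, 0.03]
    - [0.021, 0.0014, 0, 0, 0, 0, 0.03]
    - [0.02, 0.0013, 0, 0, 0, 0, 0.03]
    - [0, 0, 0, 0, 0, 0, 0.03]
    - [0, 0, 0, 0, 0, 0, 0.03]

```text
time: 53.55
eef_pos: [530.8, 44.2, 233.1]
eef_rot: [-0.706, -0.022, 0.707, -0.022]
force: [0.4, 0.1, -2.0]
width: 0.506
```

Emit:
servo_tool:
  series:
    - [0, 0, -0.012, 0, 0, 0, 0.03]
    - [0, 0, -0.01, 0, 0, 0, 0.03]
    - [0, 0, -0.001, 0, 0, 0, 0.03]
    - [0, 0, 0, 0, 0, 0, 0.03]

```text
time: 54.05
eef_pos: [530.7, 44.9, 211.3]
eef_rot: [0.707, 0.023, -0.707, 0.023]
force: [-3.3, -1.0, 7.5]
width: 0.508
```

Emit:
servo_tool:
  series:
    - [0, 0, 0, 0, 0, 0, 0.0854]
    - [0, 0, 0, 0, 0, 0, 0.0854]
    - [0, 0, 0, 0, 0, 0, 0.0854]
    - [0, 0, 0.02, 0, 0, 0, 0.0854]
    - [0, 0, 0.04, 0, 0, 0, 0.0854]
    - [0, 0, 0.03, 0, 0, 0, 0.0854]
    - [0, 0, 0.02, 0, 0, 0, 0.0854]
    - [-0.03, -0.04, 0, 0, 0, 0, 0.0854]

```text
time: 55.05
eef_pos: [503.4, 5.8, 321.4]
eef_rot: [0.708, 0.024, -0.705, 0.024]
force: [0.1, -0.9, -0.5]
width: 0.997
```

Emit:
servo_tool:
  series:
    - [-0.03, -0.05, 0, 0, 0, 0, 0.0854]
    - [-0.03, -0.05, 0, 0, 0, 0, 0.0854]
    - [-0.03, -0.05, 0, 0, 0, 0, 0.0854]
    - [-0.02, -0.05, 0, 0, 0, 0, 0.0854]
    - [-0.02, -0.05, 0, 0, 0, 0, 0.0854]
    - [0, -0.05, 0, 0, 0, 0, 0.0854]
    - [0, 0, 0, 0, 0, 0, 0.0854]
    - [0, 0, 0, 0, 0, 0, 0.0854]

```text
time: 56.05
eef_pos: [371.4, -294.6, 320.0]
eef_rot: [-0.707, -0.023, 0.707, -0.022]
force: [-0.3, 0.2, 0.3]
width: 0.999
```

```bash
python3 cr.py 13; python3 - <<'E'
from h import *
ex=np.array([.998,.065,0]);ey=np.array([-.065,.998,0])
for n in("scene","top"):
    W=cloud(n,np.load(f"pics/{n}13.npy")).reshape(-1,3)
    for x0 in (532,563,596):
        c=np.array([x0,47.5+(x0-563)*.065,0]); r=W-c
        k=(abs(r@ex)<9)&(abs(r@ey)<27)&(W[:,2]>244)&(W[:,2]<256); print(n,x0,k.sum(),W[k].mean(0).round(1) if k.sum() else '')
    k=W[(abs(W[:,0]-478)<45)&(abs(W[:,1]-265)<45)&(W[:,2]>126)&(W[:,2]<142)]; print("rear bail",k.mean(0).round(1))
p=cv2.imread("pics/scene13.png");q=cv2.imread("pics/top13.png")
a=cv2.resize(p[80:300,90:390],None,fx=1.33,fy=1.33,interpolation=3);b=cv2.resize(q[130:350,100:400],None,fx=1.33,fy=1.33,interpolation=3)
cv2.imwrite("pics/c9.png",np.vstack([a,b]))
E
```

```text
top 14 [110.6 193.2] yaw -18.2 origin [475.8 265.7]
top 36 [103.7 143.7] yaw -18.2 origin [453.6 273.8]
top btn 56 [389.2 293.2  61.4]
scene 14 [108.8 187.5] yaw -18.5 origin [483.6 267.4]
scene 36 [102.5 303.5] yaw -17.8 origin [531.5 253.6]
scene btn 30 [392.9 298.5  62.1]
[ 371.60743445 -293.92422633  320.30744409] [-0.34346578  1.10928394  0.52659812] [-0.69  0.11  1.62  0.    1.41  0.81]
scene 532 60 [530.8  48.4 248.9]
scene 563 66 [563.4  52.  249.3]
scene 596 66 [596.3  53.5 249.2]
rear bail [480.4 267.3 133.8]
top 532 119 [529.2  44.3 248.3]
top 563 128 [561.   48.7 248. ]
top 596 131 [594.   50.5 248.1]
rear bail [476.8 264.4 133. ]
```

View pics/c9.png

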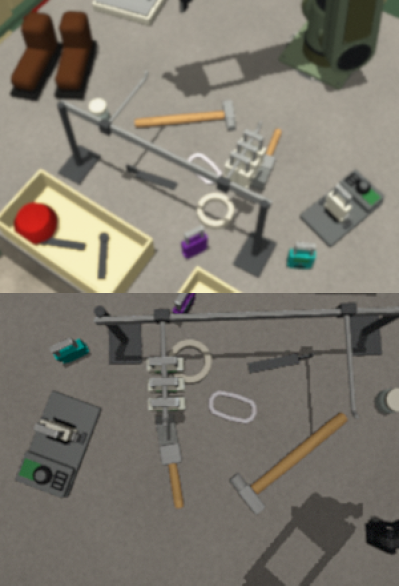

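```bash
python3 -c "
from bench import manip
print(manip.hand_in())"
```

```text
the job is handed in; nothing more can be done
None
```

The job is done and handed in after about 56 s of robot time.

- **Clearing the hook:** I hung logger_3, logger_2 and logger_1 on the spare hook, in that order.
- **Read-out:** I pushed the rear logger straight down into the cradle. The force rose to about 10 N, dropped away as the clips snapped in, and then met a hard stop of 28 N at the floor.
- **Start button:** I pressed it to its stop at 16 N; full travel takes 5 N.
- **Putting back:** The three loggers hang on their own hook again in their old order, within about 3 mm of where they were.

**Last checks:** In the last pictures:
- The three bails lie on the prong, with their tops at about 249 mm.
- The spare hook is empty.
- The rear logger stands in the cradle with its bail top at 133–134 mm; 134 mm is fully home.
- The cradle had not moved.
- The bench items I could see (hammer, karabiner, tape roll, jar, and the purple and turquoise look-alikes) looked undisturbed.

**What disagreed or was not measured:**
- The two cameras differed by about 4–6 mm at the cradle. I used their mean, which matched the place where the logger seated.
- Nothing read the clip angles or the button travel directly. I judged both from force and height.

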